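Third hand at the mould-making jig

TASK

I am about to screw a new end board for a sugar-loaf mould: first push the blue hinged gate of the jig fully shut so that it clicks past its roller catch and stays, with the board kept away from it. Then pick the end board up by its grip block, bring its flat face square and centred onto the aluminium sprung pad on the gate, and press straight in with a steady push of about 10 N, which sinks the pad about half of its travel. Finish while still holding it there in the air with that push, so I can drive the screws, and leave the loaves, hammer, screwdriver and jar where they are.

Things in the scene. Friction and masses are not known exactly. Their poses are not given: they have to be found in the camera images.
- gate (a joint): angle of the jig's blue gate (rad): 0 = fully shut on its hard stop, grows as it opens towards the robot, max 1.2; starts at 0.5 to 0.95. Light friction, stays where left. Over the last 0.05 rad its free end must be pushed past a sprung roller (about 3 N there); below about 0.02 it snaps to 0 and is held, let go before that it springs back a little.
- gate_hinge (a point): point on the gate's vertical hinge axis, 85 mm above the table, at its left end (robot's view). x: normal to the gate, from front (robot side) to back; y: along the gate from free end to hinge; z up; turns with the gate. Here the gate is a slab 18 mm thick (x -9 to 9 mm), y -6 to -234 mm, 28 to 124 mm above the table.
- gate_push (a point): centre of a yellow patch on the front face of the gate near its free end, the place to push it: 203 mm from the hinge axis, 85 mm above the table, 39 mm below the gate's top. Same axes as gate_hinge.
- pad_face (a point): centre of the front face of the aluminium pad on the gate's front, 76 mm wide, 50 mm high, 8 mm thick, its centre 90 mm above the table and 120 mm from the hinge axis. With the gate shut the face stands 37 mm in front of the gate's middle plane (28 mm in front of its front face). Same axes as gate_hinge: x points into the pad, y along the gate, z up. It moves with the pad and the gate.
- pad (a joint): how far the pad is pressed in towards the gate (m): 0 = free, 0.020 = bottomed. Spring 1000 N/m without preload: 10 N at 0.010.
- board_grip (a point): centre of the end board's grip block, half-way up (30 mm above its underside). The end board is a wooden T seen from above, 60 mm high, about 150 g: the grip block is 46 mm long (x, -23 to +23 mm), 32 mm wide (y), to be pinched across y from above; on its +x end is the flat board 16 mm thick (x 23 to 39 mm), 110 mm wide (y -55 to 55 mm). x points from the block to the flat face, z up.
- board_face (a point): centre of the end board's flat outer face, 39 mm along x from board_grip, same axes. This face goes onto the pad.
- board: the end board; origin under the grip block's centre on its underside, axes as board_grip.
- loaf_a_mid (a point): centre of a brown sugar loaf, 84 mm across, 62 mm high, 450 g; leave alone.
- loaf_b_mid (a point): centre of a second such sugar loaf; leave alone.
- hammer: hammer lying left of the jig, about 260 mm long along its x, origin at its middle; leave alone.
- screwdriver: screwdriver lying just in front of the robot, about 200 mm long along its x; leave alone.
- jar: glass jar with green lid, 64 mm across, 85 mm high, origin under its centre; leave alone.
- jig: the fixed jig (turned up to 0.2 rad): origin on the table under the middle of the shut gate, 120 mm from the hinge; x normal to the shut gate, away from the robot. Base board 20 mm high, 40 mm in front of the origin to 60 mm behind it, 360 mm wide; posts 120 mm high at both ends of the shut gate.
Things that resemble listed ones, but are neither listed nor needed, are in the scene too. What is shaped like the board but pink or yellow is not meant.

How it is judged:
On the way:
1. the gate is pushed fully shut onto its catch, the end board not touching the gate or pad (value of joint gate below 0.015 rad and contact force between board and jig below 0.1 N and distance between board_face and pad_face above 0.03 m), for 0.3 s.
At the end, for the whole second after the job is handed in: Gate shut (under 0.015 rad); the end board, gripped and clear of the table, pressed on the pad with 6 to 14 N (pad sunk 6 to 14 mm), its face centred on the pad within 12 mm sideways and 15 mm in height, square and upright within 0.1 rad, and still (value of joint gate below 0.015 rad and contact force between board and jig between 6 and 14 N and value of joint pad between 0.006 and 0.014 m and y of board_face in the frame of pad_face between -0.012 and 0.012 m and z of board_face in the frame of pad_face between -0.015 and 0.015 m and angle between the x axis of board_face and the x axis of pad_face, either way round below 0.1 rad and angle between board_face's own z axis and vertical below 0.1 rad and height (world z) of board_grip above 0.07 m and contact force between board and the fingers above 2 N and linear speed of board below 0.01 m/s); the arm keeps its last pose, push and grip.
It fails at once if a loaf, the jar, the hammer or the screwdriver was moved more than 3 cm (distance of any of loaf_a_mid, loaf_b_mid, jar, hammer, screwdriver from where it was at the start of the episode above 0.03 m).
It also fails if it takes over 64 s, if anything falls off the work surface, if the arm or the gripper's body presses on something with over 40 N, if the wrist force passes 120 N, or if a joint passes its speed limit or range.

ROBOT

A 6-joint arm with a two-finger parallel gripper is mounted at the origin on the work surface. World frame = base frame: x ahead of the robot, y to its left, z up, the work surface at z = 0. Lengths are in m, angles in rad, forces in N, time in s.
With the tool pointing down it reaches from about 0.35 to 0.775 m from the base axis. Payload 7.3 kg.
Tool frame: the origin (TCP) lies on the centre line of the jaws, within the pads' length; the fingertips stand 22 mm ahead of it and the grasp point (between the pads) lies 3 mm ahead of it; z points along the fingers, y is the line along which they close (so a half turn about z gives the same grasp; the last joint's range is limited). The gripper opens to 92 mm and grips with 3 to 60 N. Pads are 19 mm wide; open, the fingers measure 130 mm over their backs; the gripper's body (75 mm by 190 mm) begins 47 mm behind the grasp point.
Start: joints at [1.089, 0.342, 1.524, -0, 1.275, -0.146], TCP at [0.173, 0.496, 0.249] pointing down, gripper open.
Joint ranges: [-2.53, 2.53], [-0.77, 2.02], [0.04, 2.7], [-1, 4.14], [0.28, 2.66], [-3.11, 3.11]. Speed limits (rad/s): [2.57, 2.57, 3.14, 3.14, 3.14, 3.14].

INTERFACE

Orientations are given as [roll, pitch, yaw] about the fixed x, y, z axes, in that order (R = Rz(yaw) Ry(pitch) Rx(roll)).
In Python, from plant import bot gives the robot as it stands.
- The arm moves only by the tool carry_out, never from a script. Its argument "targets" is one flat list of numbers, 6 for each row, row after row: the shift along the tool's x, y, z in units of 0.1 m (1.0 is 0.1 m), then the turn, a rotation vector about the tool's x, y, z in units of 60 degrees (1.0 is 60 degrees). In form: [dx, dy, dz, rx, ry, rz, dx, dy, dz, rx, ry, rz, ...]. A call has 1 to 20 rows; each row shifts and turns the commanded pose from where the row before left it, along the tool's axes as they then stand; what a row does not reach is not made up. A row lasts 1/12 s, in which the tool goes at most 41.7 mm and 7.16 degrees, less where a joint would pass 70% of its speed; a pose out of reach is approached as far as the arm can. A call with a number of a shift or a turn outside -1 to 1 is refused whole. A call with a gripper value outside its range is refused whole. "fingers" is the opening, from 0 (shut) to 1 (fully open), set as the call begins (left out, the last holds). The fingers move at their own pace and stop on an object; "grip_force" is the grip in N (left out, the last holds). Time passes only in rows, so rows that do not move let the fingers close. It gives the time, the measured TCP pose, the force, the opening and the grip force at its end, in the units of the state.
- bot.get_obs(): the state, without advancing time (a new reading comes with each control period).
- bot.snapshot(name): name is "side" or "top"; returns a dict with "pixels" (400x640x3 uint8, red, green, blue), "mtx" (3x3 intrinsics, pixels), "pose" (4x4, takes a point from camera to world coordinates). Camera axes: x right, y down, z forward; pixel columns grow to the right and rows downward; lengths in m; the calibration is good to about 2 mm. A picture is of the moment at which its call begins. There is no depth.
- bot.sign_off(): hands the job in; it is judged then, once.
The state is a dict: "t": time; "joints": joint angles; "dq": joint speeds; "tau": joint torques, N m; "position": TCP position; "orientation": TCP orientation; "contact_force": force on the tool from outside, world axes, zero at the start; "torque": the same for the moment, N m; "width": opening from 0.0 (shut) to 1.0 (fully open); "finger_force": force on a finger pad.
Only numpy, scipy, OpenCV 4.12 (cv2) and the standard library are available. Lean on these libraries where they do the work, as an engineer would, in place of code of your own. Each camera call takes 0.05 s, during which the arm holds its last target. There are 200 camera calls.

## Working session

There is one attempt and no reset: what is moved stays moved. The work goes in short steps, Python scripts to look and compute and a tool call to move; the robot and the scene stay as the last step left them, time stands still between calls to the robot, and variables do not carry over. Pictures are saved under pics/ and viewed, at most 10 in all, crops included, and the job is handed in when it is done.

Besides the shell and the picture viewer there is one more tool, called after "Call:" as name(argument=value, ...) on one line, values as JSON. carry_out: Moves the arm, as the interface text tells. Its arguments: {"type":"object","properties":{"targets":{"type":"array"},"fingers":{"type":"number"},"grip_force":{"type":"number"}},"required":["targets"]}

```bash
mkdir -p pics; python3 - <<'E'
from plant import bot
import cv2,numpy as np
o=bot.get_obs();print({k:np.round(v,3).tolist() for k,v in o.items()})
for n in("side","top"):
    s=bot.snapshot(n);cv2.imwrite(f"pics/{n}0.png",s["pixels"][:,:,::-1]);print(n,s["mtx"].tolist(),np.round(s["pose"],4).tolist())
E
```

```text
{'t': 0.0, 'joints': [1.089, 0.343, 1.525, -0.0, 1.275, -0.146], 'dq': [-0.001, 0.001, -0.001, 0.001, 0.002, 0.001], 'tau': [0.0, -43.124, -24.422, 0.072, 0.056, -0.0], 'position': [0.173, 0.495, 0.248], 'orientation': [-3.14, -0.0, 2.806], 'contact_force': [0.495, 0.057, 0.289], 'torque': [0.026, 0.024, 0.006], 'finger_force': 0.0, 'width': 1.001}
side [[376.4443128661294, 0.0, 311.8916883766751], [0.0, 376.4443128661294, 203.8983145559797], [0.0, 0.0, 1.0]] [[0.7936, -0.4589, 0.3996, 0.0129], [-0.6084, -0.5913, 0.5293, -0.6176], [-0.0066, -0.6632, -0.7484, 0.9568], [0.0, 0.0, 0.0, 1.0]]
top [[487.92995493508295, 0.0, 324.76807671191887], [0.0, 487.92995493508295, 198.0711917811034], [0.0, 0.0, 1.0]] [[0.0159, -0.9977, 0.0655, 0.4028], [-0.9999, -0.0155, 0.0066, 0.0189], [-0.0056, -0.0656, -0.9978, 1.4121], [0.0, 0.0, 0.0, 1.0]]
```

View pics/top0.png

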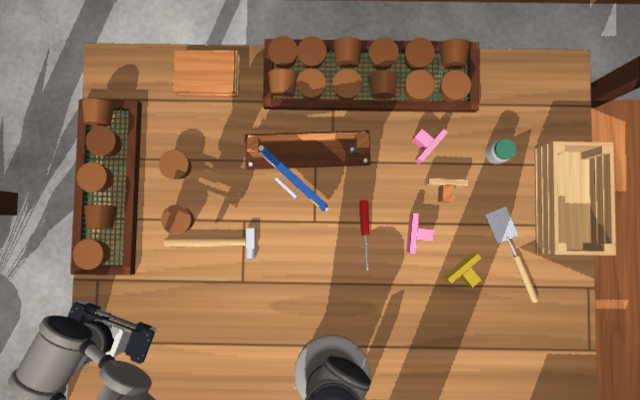

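View pics/side0.png

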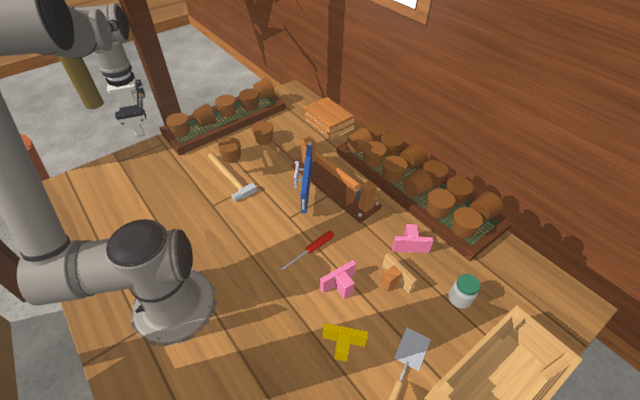

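Top view: the blue gate runs from its hinge at (261,148) to the free end at (325,209), and the board's plate is at (447,182) with its block at (447,194). In the side view the board is at (395,275) and the gate at (306,178). Next I'll enlarge the relevant parts.

```bash
python3 - <<'E'
import cv2,numpy as np
t=cv2.imread("pics/top0.png");s=cv2.imread("pics/side0.png")
f=lambda im,x,y,w,h,k:cv2.resize(im[y:y+h,x:x+w],(w*k,h*k),interpolation=cv2.INTER_CUBIC)
a=f(t,240,125,135,95,3);b=f(t,415,165,65,48,6)
c=f(s,285,130,100,95,3);d=f(s,370,240,60,60,5)
can=np.zeros((600,800,3),np.uint8)
for im,x,y in((a,0,0),(b,408,0),(c,0,290),(d,408,290)):can[y:y+im.shape[0],x:x+im.shape[1]]=im[:600-y,:800-x]
cv2.imwrite("pics/z.png",can)
for n,im,(x,y) in(("t plate",t,(440,181)),("t block",t,(446,197)),("s block",s,(390,272)),("s plate",s,(398,262))):print(n,cv2.cvtColor(im,cv2.COLOR_BGR2HSV)[y-2:y+3,x-2:x+3].reshape(-1,3).mean(0).round())
E
```

```text
t plate [ 17. 108. 224.]
t block [ 13. 155. 207.]
s block [ 13. 167. 201.]
s plate [ 16. 129. 180.]
```

View pics/z.png

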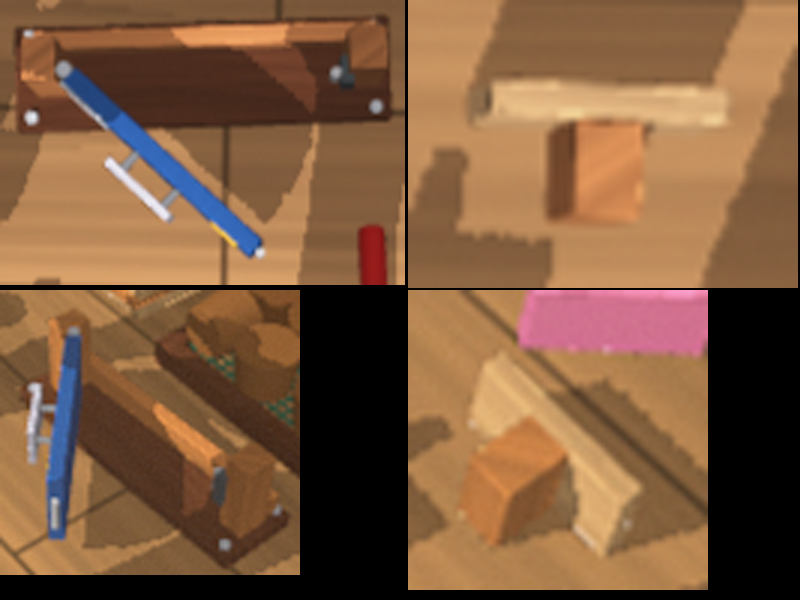

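The crop shows the hinge pin at top-view (261.3,148) and side-view (309.3,144), and the free-end pin at top-view (326.7,209). The centre of the block's top is at (448.5,193.5) in the top view and (392.4,273) in the side view. The ends of the plate's top are at (429,181.5) and (467.8,182.7), and the jig's front screws at (250.3,164) and (365.3,160.3).

```bash
cat >h.py <<'E'
import numpy as np,cv2
from plant import bot
C={}
def cam(n):
    if n not in C:C[n]=bot.snapshot(n)
    return C[n]
def ray(n,p):
    s=cam(n);P=np.array(s["pose"]);d=P[:3,:3]@np.linalg.solve(s["mtx"],[p[0],p[1],1]);return P[:3,3],d/np.linalg.norm(d)
def onz(n,p,z):
    o,d=ray(n,p);return o+d*(z-o[2])/d[2]
def tri(pt,ps):
    a,u=ray("top",pt);b,v=ray("side",ps);k=np.linalg.lstsq(np.c_[u,-v],b-a,rcond=None)[0]
    p,q=a+k[0]*u,b+k[1]*v;return (p+q)/2,np.linalg.norm(p-q)
E
python3 - <<'E'
from h import *
np.set_printoptions(precision=4,suppress=True)
print("block",tri((448.5,193.5),(392.4,273)),onz("top",(448.5,193.5),.06))
print("hinge",tri((261.3,148),(309.3,144)))
h=onz("top",(261.3,148),.124);f=onz("top",(326.7,209),.124);print(h,f,np.linalg.norm(h-f))
a,b=onz("top",(429,181.5),.06),onz("top",(467.8,182.7),.06);print("plate",a,b,np.linalg.norm(a-b),(a+b)/2)
c,d=onz("top",(250.3,164),.02),onz("top",(365.3,160.3),.02);print("jig",c,d,np.linalg.norm(c-d))
e=c-d;w=np.arctan2(e[1],e[0])-np.pi/2
g=h-f;v=np.arctan2(g[1],g[0])-np.pi/2
print("jigyaw",w,"gateyaw",v)
e=a-b;print("boardyaw",np.arctan2(e[1],e[0])-np.pi/2)
R=lambda y:np.array([[np.cos(y),-np.sin(y)],[np.sin(y),np.cos(y)]])
print("push now",h[:2]+R(v)@[-.009,-.203],"shut",h[:2]+R(w)@[-.009,-.203],"pad shut",h[:2]+R(w)@[-.037,-.12])
print("post pins",onz("top",(240+336/3,125+72/3),.12))
print("screwdriver",[onz("top",p,.02) for p in((364,200),(367,270))],"jar",onz("top",(505,149),.085),"pinks",onz("top",(432,145),.06),onz("top",(420,233),.06))
E
```

```text
block (array([ 0.5112, -0.3169,  0.0584]), np.float64(0.0038342845434480373)) [ 0.5096 -0.3153  0.06  ]
hinge (array([0.6196, 0.1987, 0.121 ]), np.float64(0.0014621261785679866))
[0.6185 0.1987 0.124 ] [0.4585 0.0219 0.124 ] 0.2384648746731392
plate [ 0.5422 -0.2612  0.06  ] [ 0.5405 -0.3688  0.06  ] 0.10767796221159384 [ 0.5414 -0.315   0.06  ]
jig [0.589  0.2437 0.02  ] [ 0.6047 -0.0866  0.02  ] 0.33069264014306077
jigyaw 0.047502865772617975 gateyaw -0.7352960036810028
boardyaw -0.01576160054166098
push now [0.4756 0.0542] shut [ 0.6191 -0.0045] pad shut [0.5872 0.0771]
post pins [ 0.6201 -0.0432  0.12  ]
screwdriver [array([ 0.4904, -0.0841,  0.02  ]), array([ 0.292 , -0.0947,  0.02  ])] jar [ 0.6322 -0.4636  0.085 ] pinks [ 0.6448 -0.2693  0.06  ] [ 0.399  -0.2366  0.06  ]
```

The triangulated heights of 0.058 and 0.121 match the 0.060 and 0.124 given, and so do the sizes. I'll go in front of the push patch with the fingers closed.

Call:
carry_out(targets=[-0.313, -0.244, 0, 0, 0, 0, -0.313, -0.244, 0, 0, 0, 0, -0.313, -0.244, 0, 0, 0, 0, -0.313, -0.244, 0, 0, 0, 0, -0.313, -0.244, 0, 0, 0, 0, -0.313, -0.244, 0, 0, 0, 0, -0.313, -0.244, 0, 0, 0, 0, -0.313, -0.244, 0, 0, 0, 0, -0.313, -0.244, 0, 0, 0, 0, -0.313, -0.244, 0, 0, 0, 0, -0.313, -0.244, 0, 0, 0, 0, -0.313, -0.244, 0, 0, 0, 0, 0, 0, 0.3, 0, 0, 0.095, 0, 0, 0.3, 0, 0, 0.095, 0, 0, 0.3, 0, 0, 0.095, 0, 0, 0.3, 0, 0, 0.095, 0, 0, 0.34, 0, 0, 0, 0, 0, 0, 0, 0, 0], fingers=0, grip_force=20)

```text
t: 1.7
position: [0.4275, 0.0952, 0.09]
orientation: [-3.134, -0.007, 2.408]
contact_force: [-0.9, -0.3, 0.1]
width: 0.002
finger_force: 0.0
```

Call:
carry_out(targets=[-0.12, 0, -0.04, 0, 0, 0, -0.12, 0, 0, 0, 0, 0, -0.12, 0, 0, 0, 0, 0, -0.1, 0, 0, 0, 0, 0, -0.1, -0.012, 0, 0, 0, -0.047, -0.1, -0.012, 0, 0, 0, -0.047, -0.1, -0.012, 0, 0, 0, -0.047, -0.1, -0.012, 0, 0, 0, -0.047, -0.1, -0.012, 0, 0, 0, -0.047, -0.1, -0.012, 0, 0, 0, -0.047, -0.1, -0.012, 0, 0, 0, -0.047, -0.1, -0.012, 0, 0, 0, -0.047, -0.1, -0.012, 0, 0, 0, -0.047, -0.1, -0.012, 0, 0, 0, -0.047, -0.1, -0.012, 0, 0, 0, -0.047, -0.1, -0.012, 0, 0, 0, -0.047, -0.1, -0.012, 0, 0, 0, -0.047])

```text
t: 3.12
position: [0.5759, -0.0047, 0.1001]
orientation: [3.142, 0.002, 3.049]
contact_force: [-0.9, 0.2, 0.2]
width: 0.0
finger_force: 0.2
```

```bash
python3 - <<'E'
from h import *
t=cam("top")["pixels"][:,:,::-1]
cv2.imwrite("pics/t1.png",cv2.resize(t[125:225,235:385],None,fx=5,fy=5,interpolation=cv2.INTER_CUBIC))
E
```

```text
(no output)
```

View pics/t1.png

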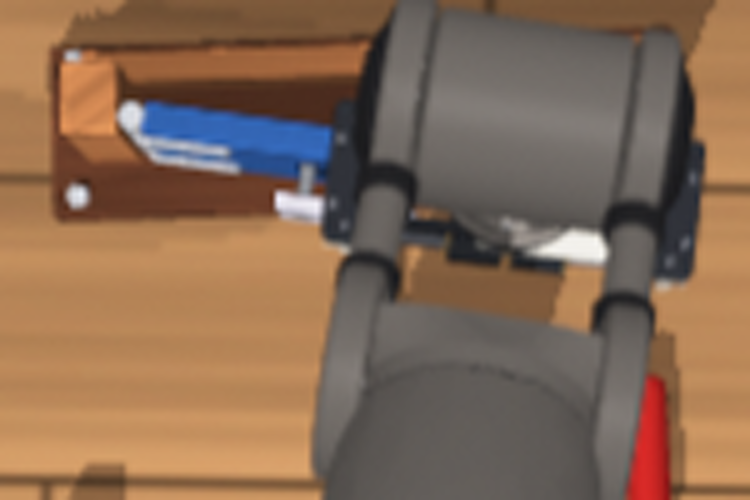

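The gate follows and is still about 0.1 rad open: in the crop it slopes from (130,115) to (330,150). I'll go on with the push.

Call:
carry_out(targets=[-0.07, -0.01, 0, 0, 0, -0.045, -0.07, -0.01, 0, 0, 0, -0.045, -0.06, 0, 0, 0, 0, -0.045, -0.02, 0, 0, 0, 0, 0, -0.02, 0, 0, 0, 0, 0, -0.02, 0, 0, 0, 0, 0, -0.02, 0, 0, 0, 0, 0, 0, 0, 0, 0, 0, 0])

```text
t: 3.83
position: [0.6013, -0.0065, 0.099]
orientation: [-3.141, -0.002, -3.095]
contact_force: [-5.7, -2.2, 3.6]
width: 0.004
finger_force: 2.6
```

Call:
carry_out(targets=[-0.02, 0, 0, 0, 0, 0, -0.02, 0, 0, 0, 0, 0, -0.02, 0, 0, 0, 0, 0, 0, 0, 0, 0, 0, 0, 0, 0, 0, 0, 0, 0])

```text
t: 4.25
position: [0.6078, -0.0061, 0.0988]
orientation: [-3.141, -0.001, -3.095]
contact_force: [-3.1, -1.8, 0.4]
width: 0.003
finger_force: 1.5
```

Call:
carry_out(targets=[-0.02, 0, 0, 0, 0, 0, -0.02, 0, 0, 0, 0, 0, 0, 0, 0, 0, 0, 0])

```text
t: 4.5
position: [0.6102, -0.0057, 0.0987]
orientation: [3.141, -0.006, -3.094]
contact_force: [-12.3, -2.5, 7.7]
width: 0.002
finger_force: 6.0
```

The force has risen against the hard stop. I'll back off, rise and travel over the board.

Call:
carry_out(targets=[0.35, 0, 0, 0, 0, 0, 0.35, 0, 0, 0, 0, 0, 0, 0, -0.4, 0, 0, 0, 0, 0, -0.4, 0, 0, 0, 0, 0, -0.4, 0, 0, 0, 0.049, -0.346, 0, 0, 0, 0, 0.049, -0.346, 0, 0, 0, 0, 0.049, -0.346, 0, 0, 0, 0, 0.049, -0.346, 0, 0, 0, 0, 0.049, -0.346, 0, 0, 0, 0, 0.049, -0.346, 0, 0, 0, 0, 0.049, -0.346, 0, 0, 0, 0, 0.049, -0.346, 0, 0, 0, 0, 0.049, -0.346, 0, 0, 0, 0.06, 0, 0, 0, 0, 0, 0], fingers=0.75)

```text
t: 5.75
position: [0.5126, -0.3281, 0.2185]
orientation: [-3.139, 0.002, 3.118]
contact_force: [0.1, 0.4, -0.1]
width: 0.748
finger_force: 0.0
```

```bash
python3 - <<'E'
from h import *
t=cam("top")["pixels"][:,:,::-1];s=cam("side")["pixels"][:,:,::-1]
a=cv2.resize(t[120:220,235:385],None,fx=5,fy=5,interpolation=cv2.INTER_CUBIC)[:400]
b=s[100:300,240:500]
im=np.zeros((600,760,3),np.uint8);im[:400,:750]=a;im[400:,:260]=b;cv2.imwrite("pics/t2.png",im)
E
```

```text
(no output)
```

View pics/t2.png

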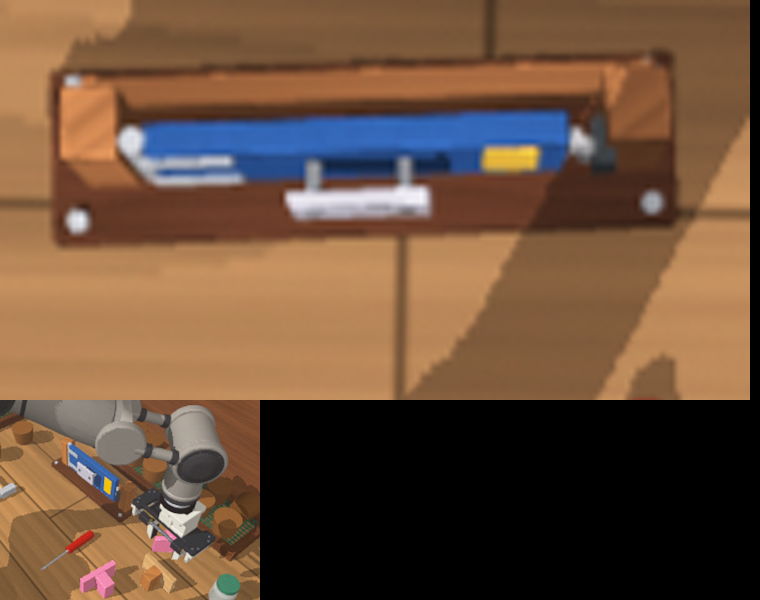

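The gate is shut: it runs parallel to the jig and sits on the roller at (585,140). The pad shows at (288–430, 187–217) in the crop. I'll correct by 12 mm in y and descend on the block.

Call:
carry_out(targets=[0.016, 0.12, 0.35, 0, 0, 0, 0, 0, 0.35, 0, 0, 0, 0, 0, 0.35, 0, 0, 0, 0, 0, 0, 0, 0, 0, 0, 0, 0, 0, 0, 0])

```text
t: 6.27
position: [0.5116, -0.3082, 0.1129]
orientation: [3.139, -0.002, 3.128]
contact_force: [0.3, -0.4, 1.0]
width: 0.747
finger_force: 0.0
```

```bash
python3 - <<'E'
from h import *
np.set_printoptions(precision=4,suppress=True)
o=bot.get_obs();print(o["position"],o["orientation"])
for z in(.115,.09):print([onz("top",(235+x/5,120+y/5),z) for x,y in((288,200),(430,200),(359,189),(359,215))])
h=onz("top",(235+131/5,120+140/5),.124);f=onz("top",(235+578/5,120+140/5),.124);print(h,f)
c,d=onz("top",(235+77/5,120+221/5),.02),onz("top",(235+652/5,120+202/5),.02);print(c,d)
cv2.imwrite("pics/s3.png",cv2.resize(cam("side")["pixels"][200:320,320:460,::-1],None,fx=4,fy=4))
E
```

```text
[ 0.5116 -0.3082  0.1129] [ 3.1391 -0.0025  3.128 ]
[array([0.5888, 0.1153, 0.115 ]), array([0.5899, 0.0392, 0.115 ]), array([0.5953, 0.0773, 0.115 ]), array([0.5813, 0.0771, 0.115 ])]
[array([0.5924, 0.1171, 0.09  ]), array([0.5935, 0.0396, 0.09  ]), array([0.599 , 0.0785, 0.09  ]), array([0.5847, 0.0782, 0.09  ])]
[0.6184 0.199  0.124 ] [ 0.622  -0.0392  0.124 ]
[0.5884 0.2434 0.02  ] [ 0.6044 -0.0869  0.02  ]
```

View pics/s3.png

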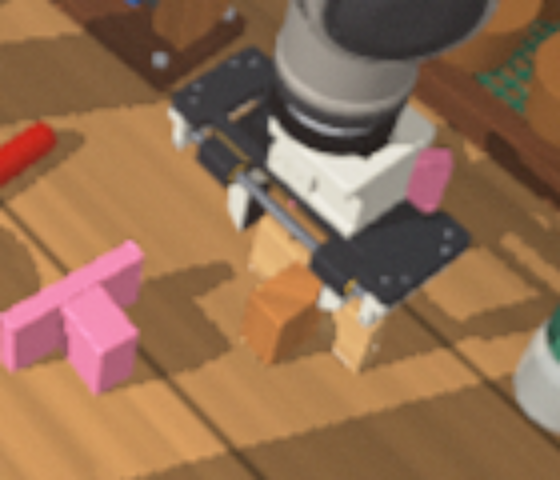

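In the side crop the fingers straddle the block at (280,310) and the view is clear. I'll shift −8 mm in y, descend the last 80 mm and grip.

Call:
carry_out(targets=[0, -0.08, 0.2, 0, 0, 0, 0, 0, 0.2, 0, 0, 0, 0, 0, 0.2, 0, 0, 0, 0, 0, 0.19, 0, 0, 0, 0, 0, 0, 0, 0, 0, 0, 0, 0, 0, 0, 0])

```text
t: 6.87
position: [0.5124, -0.3184, 0.0363]
orientation: [-3.141, 0.002, 3.126]
contact_force: [-0.3, 0.1, 0.9]
width: 0.748
finger_force: 0.0
```

Call:
carry_out(targets=[0, 0, 0, 0, 0, 0, 0, 0, 0, 0, 0, 0, 0, 0, 0, 0, 0, 0, 0, 0, 0, 0, 0, 0, 0, 0, 0, 0, 0, 0, 0, 0, 0, 0, 0, 0, 0, 0, 0, 0, 0, 0, 0, 0, 0, 0, 0, 0], fingers=0, grip_force=40)

```text
t: 7.53
position: [0.5116, -0.3179, 0.035]
orientation: [3.141, 0.0, 3.126]
contact_force: [-0.1, 0.5, 3.3]
width: 0.351
finger_force: 39.9
```

The grip holds: the opening is 32.3 mm, which matches the 32 mm block. I'll lift and carry the board in front of the pad.

Call:
carry_out(targets=[0, 0, -0.2, 0, 0, 0, 0, 0, -0.35, 0, 0, 0, 0, 0, -0.35, 0, 0, 0, 0, 0, -0.3, 0, 0, 0, 0.024, 0.325, 0, 0, 0, 0, 0.024, 0.325, 0, 0, 0, 0, 0.024, 0.325, 0, 0, 0, 0, 0.024, 0.325, 0, 0, 0, 0, 0.024, 0.325, 0, 0, 0, 0, 0.024, 0.325, 0, 0, 0, 0, 0.024, 0.325, 0, 0, 0, 0, 0.024, 0.325, 0, 0, 0, 0, 0.024, 0.325, 0, 0, 0, 0, 0.024, 0.325, 0, 0, 0, 0, 0.024, 0.325, 0, 0, 0, 0, 0.024, 0.325, 0, 0, 0, 0, 0, 0, 0, 0, 0, -0.059, 0, 0, 0, 0, 0, 0, 0, 0, 0, 0, 0, 0, 0, 0, 0, 0, 0, 0])

```text
t: 9.2
position: [0.4888, 0.0717, 0.1546]
orientation: [-3.141, -0.0, -3.097]
contact_force: [1.1, -0.0, -1.0]
width: 0.35
finger_force: 39.9
```

```bash
python3 - <<'E'
from h import *
o=bot.get_obs();print(o["position"],o["orientation"],o["contact_force"])
a=cv2.resize(cam("top")["pixels"][120:240,240:380,::-1],None,fx=4,fy=4,interpolation=cv2.INTER_CUBIC)[:480,:400]
b=cv2.resize(cam("side")["pixels"][110:270,250:383,::-1],None,fx=3,fy=3,interpolation=cv2.INTER_CUBIC)[:480,:399]
cv2.imwrite("pics/t4.png",np.hstack([a,b]))
E
```

```text
[0.48881441 0.07165634 0.15455596] [-3.14138905e+00 -2.45664369e-04 -3.09742400e+00] [ 1.06485203 -0.02438326 -0.95553464]
```

View pics/t4.png

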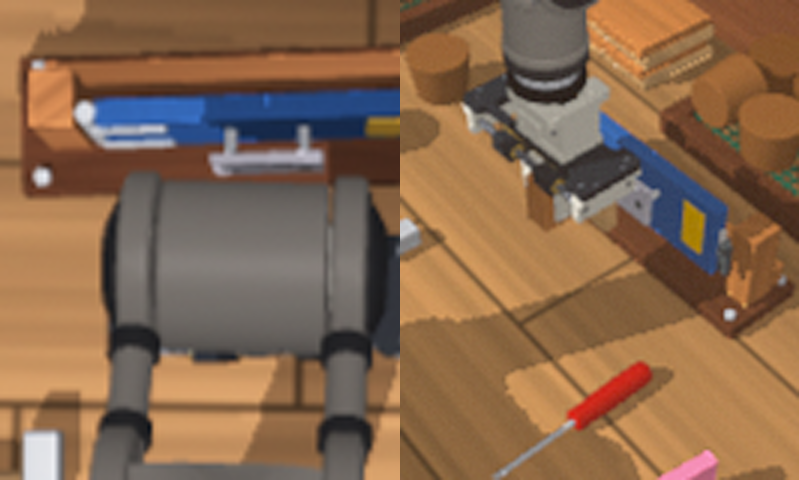

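The board is held, and the pad's centre lies ahead at crop (269,163), which is y ≈ 0.077. I'll lower to pad height and approach.

Call:
carry_out(targets=[0, 0, 0.2, 0, 0, 0, 0, 0, 0.2, 0, 0, 0, 0, 0, 0.19, 0, 0, 0, -0.15, 0, 0, 0, 0, 0, -0.15, 0, 0, 0, 0, 0, -0.15, 0, 0, 0, 0, 0, 0, 0, 0, 0, 0, 0, 0, 0, 0, 0, 0, 0, 0, 0, 0, 0, 0, 0])

```text
t: 10.05
position: [0.5328, 0.0739, 0.0954]
orientation: [3.141, -0.001, -3.096]
contact_force: [-0.3, -0.8, -1.8]
width: 0.346
finger_force: 39.9
```

Call:
carry_out(targets=[-0.04, 0, 0, 0, 0, 0, -0.04, 0, 0, 0, 0, 0, -0.04, 0, 0, 0, 0, 0, -0.04, 0, 0, 0, 0, 0, -0.04, 0, 0, 0, 0, 0, 0, 0, 0, 0, 0, 0, 0, 0, 0, 0, 0, 0, 0, 0, 0, 0, 0, 0])

```text
t: 10.72
position: [0.553, 0.0754, 0.0955]
orientation: [3.142, -0.001, -3.095]
contact_force: [-2.8, -0.8, 0.4]
width: 0.343
finger_force: 39.9
```

```bash
python3 - <<'E'
from h import *
F=[]
for i in range(6):
    bot.snapshot("top");F.append(bot.get_obs()["contact_force"])
print(np.round(np.mean(F,0),2),np.round(np.std(F,0),2),bot.get_obs()["position"])
E
```

```text
[-4.5  -0.55 -0.33] [0.24 0.45 0.58] [0.55331965 0.0754008  0.09551287]
```

The pad takes 4.5 N, so contact was at x ≈ 0.549 as predicted. I'll press 5.5 mm further.

Call:
carry_out(targets=[-0.02, 0, 0, 0, 0, 0, -0.02, 0, 0, 0, 0, 0, -0.015, 0, 0, 0, 0, 0, 0, 0, 0, 0, 0, 0, 0, 0, 0, 0, 0, 0, 0, 0, 0, 0, 0, 0, 0, 0, 0, 0, 0, 0])

```text
t: 11.6
position: [0.5578, 0.0757, 0.0955]
orientation: [3.141, -0.003, -3.095]
contact_force: [-10.0, -1.3, 2.2]
width: 0.348
finger_force: 39.9
```

```bash
python3 - <<'E'
from h import *
F=[]
for i in range(10):
    s=bot.snapshot("side");F.append(bot.get_obs()["contact_force"])
o=bot.get_obs();print(np.round(np.mean(F,0),2),o["position"],o["orientation"],o["width"],o["finger_force"],o["t"])
t=bot.snapshot("top")
a=cv2.resize(t["pixels"][120:240,240:380,::-1],None,fx=4,fy=4,interpolation=cv2.INTER_CUBIC)[:480,:400]
b=cv2.resize(s["pixels"][130:250,260:360,::-1],None,fx=4,fy=4,interpolation=cv2.INTER_CUBIC)
cv2.imwrite("pics/t5.png",np.hstack([a,b]))
E
```

```text
[-9.09 -0.9   2.33] [0.55784318 0.07565198 0.09554455] [ 3.14142168e+00 -3.01853796e-03 -3.09531013e+00] 0.35083218033467517 39.93236482143402 12.1
```

View pics/t5.png

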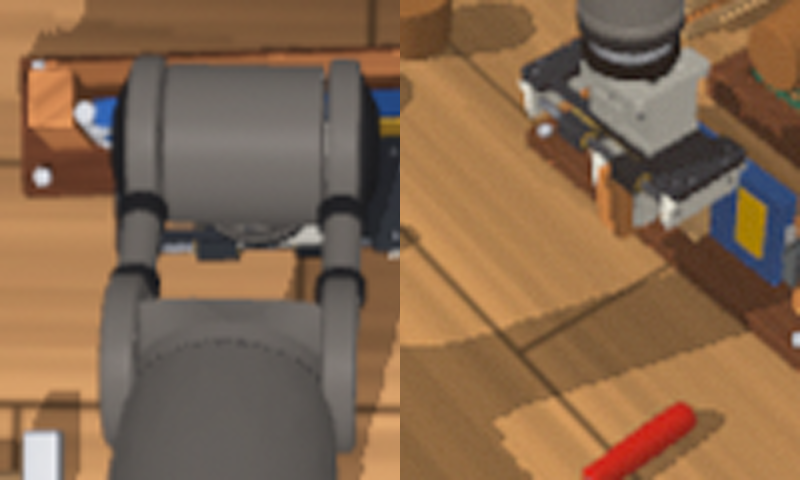

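The board is flat on the pad, the gate is shut and the push is steady at about 9–10 N. I'll hand in now.

```bash
python3 -c "
from plant import bot
print(bot.sign_off())"
```

```text
the job is handed in; nothing more can be done
None
```

I handed the job in at about 12 s with the gate shut on its catch and the arm still holding the end board against the pad. The push measures about 9 N, the pad is sunk about 9 mm by the arm's travel since contact, and I never moved the arm near the loaves, hammer, screwdriver or jar.

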